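# Level the cheese display board and keep its screw pressed down

### The arm

A 6-joint arm with a two-finger parallel gripper is mounted at the origin on a cart in front of the work surface, level with it; the furniture and walls round the work are solid. World frame = base frame: x ahead of the robot, y to its left, z up, the work surface at z = 0. Lengths are in mm, angles in degrees, forces in N, time in s.
With the tool pointing down it reaches from about 350 to 850 mm from the base axis. Payload 8.1 kg.
Tool frame: the origin (TCP) lies between the finger pads; the fingertips stand 11 mm ahead of it and the grasp point (between the pads) lies 8 mm behind it; z points along the fingers, y is the line along which they close (so a half turn about z gives the same grasp; the last joint's range is limited). The gripper opens to 85 mm and grips with 20 to 120 N. Pads are 22 mm wide; open, the fingers measure 114 mm over their backs; the gripper's body (76 mm by 85 mm) begins 54 mm behind the grasp point. The pads swing forward as they close: fully open they stand 13 mm farther back than shut.
Start: joints at [60.825, 7.471, 85.268, -0, 87.261, -4.893], TCP at [246.716, 546.934, 208.392] pointing down, gripper open.
Joint ranges: [-169.43, 169.43], [-51.17, 129.36], [1.28, 143.12], [-76.62, 256.62], [0, 156.53], [-152.29, 152.29]. Speed limits (degrees/s): [136.94, 136.94, 159.86, 180, 180, 180].

### API

Orientations are given as [roll, pitch, yaw] about the fixed x, y, z axes, in that order (R = Rz(yaw) Ry(pitch) Rx(roll)).
In Python, from bench import r, snapshot, get_calibration gives the robot as it stands.
- The arm moves only by the tool step_arm, never from a script. Its argument "rows" is a list of rows, each a list of 2 entries, a list of its own where there are three numbers: the shift along the tool's x, y, z in mm, then the turn about the tool's z in degrees. In form: [[[tx, ty, tz], yaw], ...]. A call has 1 to 12 rows; each row is the pose to reach, as a shift and turn from the pose commanded when the call began, along the tool's axes at that moment; what a row does not reach only later rows make up. A row lasts 1/10 s, in which the tool goes at most 50 mm and 8.59 degrees, less where a joint would pass 70% of its speed; a pose out of reach is approached as far as the arm can. A call with a gripper value outside its range is refused whole. "fingers" is the opening, from 0 (shut) to 1 (fully open), set as the call begins (left out, the last holds). The fingers move at their own pace and stop on an object; "squeeze" is the grip in N (left out, the last holds). Time passes only in rows, so rows that repeat a pose let the fingers close. It gives the time, the measured TCP pose, the force, the opening and the grip force at its end, in the units of the state.
- r.sense(): the state, without advancing time (a new reading comes with each control period).
- snapshot(name): name is "side" or "top" or "wrist"; returns the picture (420x560x3 uint8, blue, green, red); there is no depth.
- get_calibration(name): a dict with "fovy" (degrees; the focal length in pixels is half the picture's height over the tangent of half this angle, whatever the lens; pixels are square), "cx", "cy" (the principal point, pixels), "dist" ([k1, k2, p1, p2, k3] as OpenCV has them; the pictures are not rectified), "eye" and "orientation" of the camera in the world. Camera axes: x right, y up, looking along -z (the intrinsics and any distortion apply to the point x, -y, -z); pixel columns grow to the right and rows downward; lengths in mm; the calibration is good to about 2 mm. A picture is of the moment at which its call begins: read the wrist's pose just before it. get_calibration takes no time and is no camera call; for the wrist camera it gives the pose at the moment of the call.
- r.hand_in(): hands the job in; it is judged then, once.
The state is a dict: "time": time; "joint_pos": joint angles; "qd": joint speeds; "joint_efforts": joint torques, N m; "tool_pos": TCP position; "tcp_rot": TCP orientation; "ft_force": force on the tool from outside, world axes, zero at the start; "wrist_torque": the same for the moment, N m; "finger_gap": finger opening in mm; "grip_force": force on a finger pad.
Only numpy, scipy, OpenCV 4.12 (cv2) and the standard library are available. Lean on these libraries where they do the work, as an engineer would, in place of code of your own. Each camera call takes 0.05 s, during which the arm holds its last target. There are 200 camera calls.

### The job

Lay the spirit level lengthwise on the sloping wooden display board, resting flat on the plain part beyond the knob, and let go of it. Then take the black wing knob of the board's levelling screw, press it all the way down against its spring and turn it until the level's bubble stands in the middle between the two lines. Finish while still holding the knob pressed down with the bubble centred; leave everything else standing where it is.

Things in the scene. Friction and masses are not known exactly. Their poses are not given: they have to be found in the camera images.
- stand: Dark steel base plate of the display board, 92 x 292 x 8 mm, lying fixed on the slate (place and yaw vary). Origin: centre of its underside; y along its length, pointing to the robot's right. Two hinge lugs at its +y end carry the board's hinge (axis along x, at y = +125 mm, z = 36 mm); the levelling screw is at its -y end.
- board: Light wooden display board, 90 (x) x 290 (y) x 12 mm, hinged at its +y end (axis at y = +125 mm, 14 mm under the top), on the levelling screw at y = -100 mm. Origin: centre of its TOP face, z out of the face; 50 mm above the slate when level. Starts with the screw end 0.04 to 0.10 rad too high. Room for the level: its centre at y = +5 to +95 mm (+45 is best), x within 30 mm.
- knob: Black wing knob on the board's -y end: flange disc 52 mm across, its top 9 mm above the origin, and on it an upright wing 50 mm long (knob x), 14 mm wide (knob y), reaching from 9 to 37 mm above the origin, to be pinched across its width. Origin: on the screw axis, 1 mm above the board's top face, z up the screw. Turns with the screw, moves with the board.
- screw (a joint): Turn of the knob, rad; positive = clockwise from above, RAISES the knob end by 0.06 rad of board tilt per rad; counter-clockwise (negative) lowers it (about 13 mm at the knob per rad). Starts near 0, the wing across the board (along board x). Range -2.5 to 2.5; stiff (0.3 N m), stays where left. Level lies 0.4 to 1.3 rad counter-clockwise of the start, different every time.
- press (a joint): Sprung play of the board on its screw, rad of board tilt: 0 = sprung up, 0.020 = pressed home on its stop. A push straight down on the knob moves it from about 4 N and brings it home at 8 to 11 N (12 to 16 N is a good steady push), the knob sinking 4.5 mm; it springs back when let go. Pressed home, the knob end of the board is 0.020 rad lower than sprung up, so judge the bubble while pressing.
- level: Loose spirit level, aluminium bar with black end caps, 24 (x) x 140 (y) x 37 mm, 0.2 kg, alike end for end. Origin: centre of its underside; y along it, z up. The bar is solid up to 22 mm; above that the ends are 37 mm high and the middle 56 mm hold a green vial 14 mm thick, its axis 29.5 mm up. Starts lying right way up on the slate.
- bubble (a joint): White bubble in the level's vial, as rad of tilt: 0 = centred between the two black rings; positive = shifted to the level's own +y end, that end being higher. 2 mm of travel per 0.010 rad; stops at 0.075. The bubble is 11 mm long, the rings 15 mm apart. Settles about 0.5 s after motion. Average many readings, they are noisy.
- price_card: Loose small price stand, 42 x 75 x 106 mm, on the slate behind the board; a bystander. Origin: centre of its underside.
- crottin: Loose small drum-shaped goat cheese, 62 x 63 x 72 mm, beside the spirit level on the side away from the robot; a bystander. Origin: centre of its underside.
- brick: Loose grey truncated-pyramid cheese, 57 x 63 x 54 mm, behind the board, next to the cheese wheels; a bystander. Origin: centre of its underside.
- pyramid: Loose pale pyramid cheese, 76 x 78 x 80 mm, in the middle, farther back than the level; a bystander. Origin: centre of its underside.
- jam: Loose jam jar, 75 x 76 x 112 mm, at the back middle; a bystander. Origin: centre of its underside.

How it is judged:
By the outcome, as a careful person would: the job done as asked, in the order asked, and still so for the second after the job is handed in, while the arm keeps its last pose, push and grip.
It also fails if it takes over 54 s, if anything falls off the work surface, if the arm or the gripper's body presses on something with over 40 N, if the wrist force passes 120 N, or if a joint passes its speed limit or range.

## Working session

There is one attempt and no reset: what is moved stays moved. The work goes in short steps, Python scripts to look and compute and a tool call to move; the robot and the scene stay as the last step left them, time stands still between calls to the robot, and variables do not carry over. Pictures are saved under pics/ and viewed, at most 10 in all, crops included, and the job is handed in when it is done.

Besides the shell and the picture viewer there is one more tool, called as name(argument=value, ...) on one line, values as JSON. step_arm: Moves the arm, as the interface text tells. Its arguments: {"type":"object","properties":{"rows":{"type":"array"},"fingers":{"type":"number"},"squeeze":{"type":"number"}},"required":["rows"]}

```bash
ls; mkdir -p pics
python3 - <<'E'
from bench import r,snapshot,get_calibration
import cv2,numpy as np
s=r.sense();print(s)
ims=[]
for n in("side","top"):
    c=get_calibration(n);print(n,c)
    im=snapshot(n);cv2.imwrite(f"pics/{n}0.png",im)
c=get_calibration("wrist");print(c);cv2.imwrite("pics/wrist0.png",snapshot("wrist"))
E
```

```text
pics
{'time': 0.0, 'joint_pos': array([ 6.08272863e+01,  7.51431213e+00,  8.53315171e+01,  9.82644828e-05,
        8.72607923e+01, -4.89205830e+00]), 'qd': array([ 0.03523095, -0.01164896,  0.05237105, -0.08197209,  0.00707953,
        0.03448112]), 'joint_efforts': array([ 1.77841426e-03, -5.69414377e+01, -5.00543153e+01, -3.38093532e-04,
        1.53535686e-02,  9.25244308e-05]), 'tool_pos': array([246.39848676, 546.4107221 , 207.33131876]), 'tcp_rot': array([-1.79893775e+02, -9.19033253e-03,  1.55719331e+02]), 'ft_force': array([0.10991529, 0.68295041, 0.18452788]), 'wrist_torque': array([-0.03068972,  0.00527374,  0.03802687]), 'grip_force': 0.0, 'finger_gap': 85.16115980087069}
side {'fovy': 45.343777177074195, 'cx': 276.0467374144291, 'cy': 199.90467145436597, 'dist': array([-0.18992984,  0.        ,  0.        ,  0.        ,  0.        ]), 'eye': array([618.24539839, 763.89516957, 793.66610411]), 'orientation': array([  47.79719143,   -0.94525606, -179.32711143])}
top {'fovy': 51.26529663215538, 'cx': 279.498863453458, 'cy': 216.2949530362652, 'dist': array([0.03981215, 0.        , 0.        , 0.        , 0.        ]), 'eye': array([ 504.4674621 , -153.00172436, 1106.41058845]), 'orientation': array([  7.00068871,   1.72806897, -91.69648039])}
{'fovy': 59.595747078151746, 'cx': 270.8124898490863, 'cy': 207.83489469239723, 'dist': array([-0.06187284,  0.        ,  0.        ,  0.        ,  0.        ]), 'eye': array([178.10528125, 577.24695798, 372.00803229]), 'orientation': array([-1.71323681e+01,  6.40942716e-02,  6.57215902e+01])}
```

View pics/side0.png

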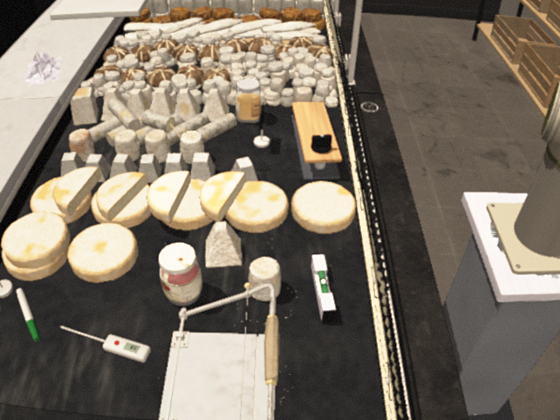

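View pics/top0.png

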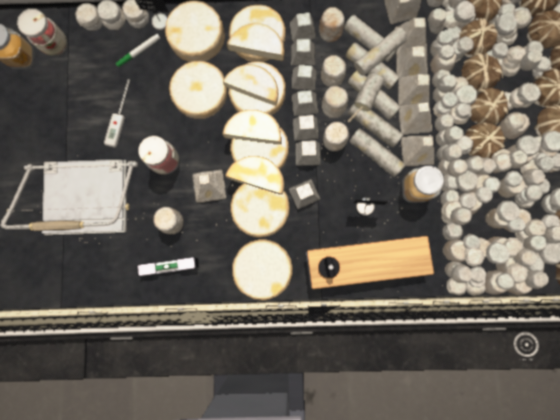

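The side view shows the level at about (322,287), the board at (317,130) and the knob at (321,143). The top view shows the level at (167,266), with ends at (138,269) and (196,264). The board's top-view corners are about (307,250), (430,237), (433,274) and (312,289), and the knob is at (329,266). I'll enlarge both.

```bash
cat > h.py <<'E'
import cv2,numpy as np
from scipy.spatial.transform import Rotation as Ro
from bench import r,snapshot,get_calibration
def KR(c):
    f=210/np.tan(np.radians(c["fovy"]/2))
    return np.array([[f,0,c["cx"]],[0,f,c["cy"]],[0,0,1]]),Ro.from_euler("xyz",c["orientation"],degrees=True).as_matrix()@np.diag([1,-1,-1])
def ray(c,p):
    K,R=KR(c);q=cv2.undistortPoints(np.array(p,float).reshape(-1,1,2),K,c["dist"]).reshape(-1,2)
    d=np.c_[q,np.ones(len(q))]@R.T
    return d/np.linalg.norm(d,axis=1)[:,None]
def plane(c,p,z):
    d=ray(c,p);e=c["eye"];return e+d*((z-e[2])/d[:,2])[:,None]
def tri(cs,ps):
    A=np.zeros((3,3));b=np.zeros(3);D=[]
    for c,p in zip(cs,ps):
        d=ray(c,p)[0];M=np.eye(3)-np.outer(d,d);A+=M;b+=M@c["eye"];D.append((M,c["eye"]))
    x=np.linalg.solve(A,b);return x,[round(float(np.linalg.norm(M@(x-e))),1) for M,e in D]
def proj(c,P):
    K,R=KR(c);rv,_=cv2.Rodrigues(R.T)
    return cv2.projectPoints(np.array(P,float).reshape(-1,1,3),rv,-R.T@c["eye"],K,c["dist"])[0].reshape(-1,2)
def crop(im,x,y,w,h,k):
    o=cv2.resize(im[y:y+h,x:x+w],None,fx=k,fy=k,interpolation=cv2.INTER_CUBIC)
    for i in range(0,w,10):
        cv2.line(o,(i*k,0),(i*k,8 if (x+i)%50 else 18),(0,0,255),1)
        if (x+i)%20==0: cv2.putText(o,str(x+i),(i*k,18),0,.35,(0,255,255),1)
    for j in range(0,h,10):
        cv2.line(o,(0,j*k),(8,j*k),(0,0,255),1)
        if (y+j)%20==0: cv2.putText(o,str(y+j),(10,j*k+4),0,.35,(0,255,255),1)
    return o
E
python3 - <<'E'
from h import *
t=cv2.imread("pics/top0.png");s=cv2.imread("pics/side0.png")
o=np.zeros((600,800,3),np.uint8)
o[0:280,0:560]=crop(t,300,230,140,70,4)
o[300:500,0:320]=crop(t,130,245,80,50,4)
o[300:600,330:530]=crop(s,300,250,50,75,4)
o[200:580,540:800]=crop(s,288,95,65,95,4)
cv2.imwrite("pics/c1.png",o)
E
```

```text
(no output)
```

View pics/c1.png

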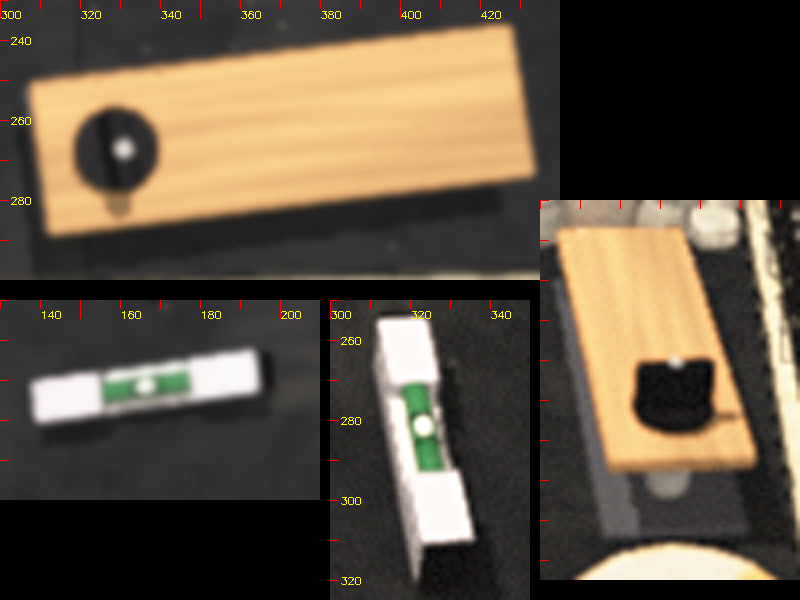

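Run:
```python
from h import *
T,S=get_calibration("top"),get_calibration("side")
for n,a,b in [("lev mid",(166.5,266.6),(323.9,283)),("bub",(166.5,266.3),(323.2,281.5)),("lev e1",(138.7,270.8),(329.2,311)),("lev e2",(194.3,262.5),(318.5,255)),
 ("b far+x",(428,236.2),(292.5,102.2)),("b far-x",(433.7,274),(324,102.2)),("b near+x",(307.5,251),(305,161.5)),("b near-x",(311.7,289),(341,161)),("dot",(331,267),(322,135.2))]:
    x,e=tri((T,S),(a,b));print(n,x.round(1),e,np.hypot(*x[:2]).round())
print(plane(T,[(138.7,270.8),(194.3,262.5)],37).round(1))
print(plane(T,[(428,236.2),(433.7,274)],49).round(1),plane(T,[(307.5,251),(311.7,289)],65).round(1))
```

```text
lev mid [521.4 156.9  29.7] [1.0, 1.0] 545.0
bub [522.6 155.9  33. ] [0.6, 0.6] 545.0
lev e1 [514.4 224.3  32. ] [0.0, 0.0] 561.0
lev e2 [529.   87.7  32.9] [1.2, 1.2] 536.0
b far+x [ 574.7 -479.1   44.6] [1.2, 1.2] 748.0
b far-x [ 484.4 -486.3   42.8] [1.6, 1.6] 686.0
b near+x [ 548.3 -189.6   55.4] [0.4, 0.4] 580.0
b near-x [ 459.6 -196.3   54.1] [0.8, 0.8] 500.0
dot [ 508.1 -240.1   98. ] [0.8, 0.8] 562.0
[[514.4 222.6  37. ]
 [530.1  86.7  37. ]]
[[ 575.6 -477.9   49. ]
 [ 486.1 -484.6   49. ]] [[ 548.2 -189.3   65. ]
 [ 459.3 -195.7   65. ]]
```

step_arm(rows=[[[-20,-12,0],3],[[-55,-33,0],8],[[-97,-57,0],14],[[-139,-82,0],20],[[-181,-107,0],26],[[-223,-132,0],32],[[-265,-157,0],38],[[-307,-182,10],44],[[-349,-207,20],50],[[-384,-227,40],55],[[-405,-240,60],58],[[-412,-244,70],59.3]], fingers=0.5, squeeze=40)

```text
time: 1.35
tool_pos: [521.8, 152.4, 136.0]
tcp_rot: [-179.8, 0.0, 96.1]
ft_force: [-0.1, 0.3, 0.1]
finger_gap: 42.6
grip_force: 0.0
```

Run:
```python
from h import *
s=r.sense();print(s["time"],s["tool_pos"].round(1),s["tcp_rot"].round(2),s["finger_gap"],s["ft_force"].round(1))
c=get_calibration("wrist");im=snapshot("wrist");cv2.imwrite("pics/w1.png",im)
import pickle;pickle.dump(c,open("w1.pkl","wb"))
```

```text
1.35 [521.8 152.4 136. ] [-1.7983e+02  5.0000e-02  9.6150e+01] 42.57790625960432 [-0.1  0.3  0.1]
```

View pics/w1.png

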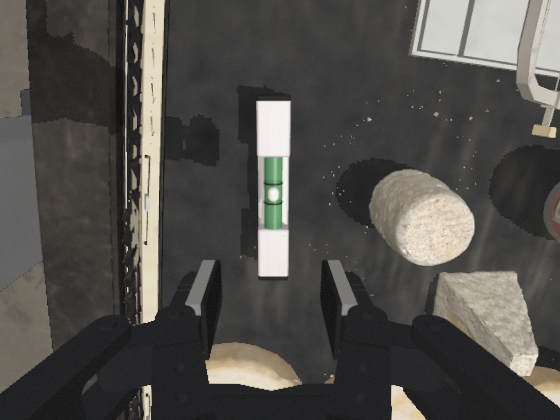

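The wrist view shows the level upright in the picture, its top-face corners at about (257,99), (291,99), (288,278) and (259,278) and the bubble at (274,194). The crottin is well to the right at (420,215).

Run:
```python
from h import *;import pickle
c=pickle.load(open("w1.pkl","rb"))
p=plane(c,[(257,99),(291,99),(288,277),(259,277),(274,99),(273.5,277)],37);print(p.round(1),p[:4].mean(0));d=p[5]-p[4];print(np.degrees(np.arctan2(d[1],d[0])),np.linalg.norm(d))
T=get_calibration("top")
x,e=tri((c,T),((274,194),(166.5,266.3)));print("bub",x,e)
print(plane(c,[(365,215),(395,250)],72))
```

```text
[[504.4 223.4  37. ]
 [527.8 226.   37. ]
 [542.3  89.9  37. ]
 [519.2  87.4  37. ]
 [516.1 224.7  37. ]
 [530.7  88.6  37. ]] [523.42055885 156.66217238  37.        ]
-83.87400080603186 136.853476669816
bub [523.41984649 155.89311763  32.9133711 ] [0.3, 0.3]
[[583.51562092 158.60014696  72.        ]
 [608.65572513 136.06075785  72.        ]]
```

step_arm(rows=[[[4,2,10],0],[[4,2,30],0],[[4,2,60],0],[[4,2,90],0],[[4,2,110],0],[[4,2,118],0],[[4,2,120],0],[[4,2,120],0]])

```text
time: 2.2
tool_pos: [524.0, 160.3, 19.5]
tcp_rot: [179.9, -0.0, 96.5]
ft_force: [0.1, -0.4, -0.0]
finger_gap: 42.6
grip_force: 0.0
```

step_arm(rows=[[[0,0,0],0],[[0,0,0],0],[[0,0,0],0],[[0,0,0],0],[[0,0,0],0],[[0,0,0],0],[[0,0,0],0]], fingers=0, squeeze=40)

```text
time: 2.9
tool_pos: [523.4, 159.2, 18.3]
tcp_rot: [-180.0, 0.0, 96.4]
ft_force: [0.4, 0.0, 0.1]
finger_gap: 0.1
grip_force: 0.0
```

Run:
```python
from h import *
s=r.sense();print(s["time"],s["tool_pos"].round(1),s["finger_gap"],s["grip_force"])
a=crop(snapshot("side"),270,210,100,120,4);w=snapshot("wrist")[100:420,70:470]
o=np.zeros((480,800,3),np.uint8);o[:,:400]=a;o[:320,400:]=w
cv2.imwrite("pics/c2.png",o)
```

```text
2.9 [523.4 159.2  18.3] 0.058017206252289115 0.0
```

View pics/c2.png

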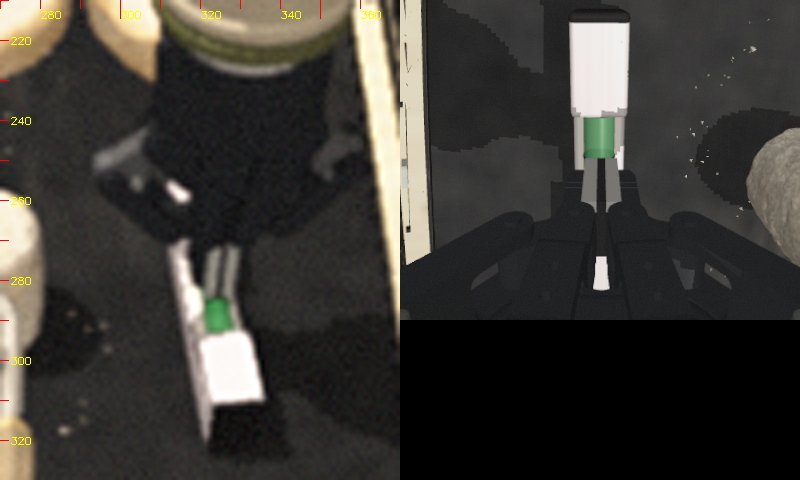

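The fingers are shut on or above the vial with no grip force, and the level hasn't moved. The side view shows the pad tips at about (321..329, 284), and the wrist view at full-picture (670-400+…)≈(270..285, 255). I'll check how high the tips are.

Run:
```python
from h import *
S=get_calibration("side");W=get_calibration("wrist")
for y in (148,159,170):
  for z in (7,22,37): print(y,z,proj(S,[[523.4,y,z]])[0].round(1),proj(W,[[523.4,y,z]])[0].round(1))
print("eye",W["eye"].round(1))
```

```text
148 7 [321.2 286.5] [268.  265.5]
148 22 [321.8 281.8] [267.8 279.1]
148 37 [322.4 276.9] [267.5 295. ]
159 7 [321.5 291. ] [270.4 246.4]
159 22 [322.1 286.2] [270.3 258.7]
159 37 [322.7 281.4] [270.2 273.2]
170 7 [321.8 295.5] [272.8 226.6]
170 22 [322.4 290.8] [272.9 237.6]
170 37 [323.  285.9] [273.1 250.5]
eye [515.3 233.8 182.9]
```

The vial and bar would have stopped the pads if the tips were at z=7. Both views put the shut tips at about z=40, roughly 22 mm above the TCP rather than 11 mm below it. I'll open and go lower in small steps, watching the force.

step_arm(rows=[[[0,0,0],0],[[0,0,0],0],[[0,0,0],0],[[-1,0,0],0],[[-3,0,5],0],[[-3,0,12],0],[[-3,0,18],0],[[-3,0,20],0],[[-3,0,20],0]], fingers=0.5)

```text
time: 3.9
tool_pos: [523.1, 156.2, -2.5]
tcp_rot: [-179.9, 0.0, 96.4]
ft_force: [-0.0, 0.7, 0.8]
finger_gap: 42.9
grip_force: 0.0
```

Run:
```python
from h import *
s=r.sense();print(s["time"],s["tool_pos"].round(1),s["ft_force"].round(1),s["finger_gap"])
W=get_calibration("wrist");print(W["eye"].round(1))
w=snapshot("wrist")[100:420,70:470];a=crop(snapshot("side"),270,210,100,120,4)
o=np.zeros((480,800,3),np.uint8);o[:,:400]=a;o[:320,400:]=w
cv2.imwrite("pics/c3.png",o)
```

```text
3.9 [523.1 156.2  -2.5] [-0.   0.7  0.8] 42.877479006743094
[515.3 230.8 162.1]
```

View pics/c3.png

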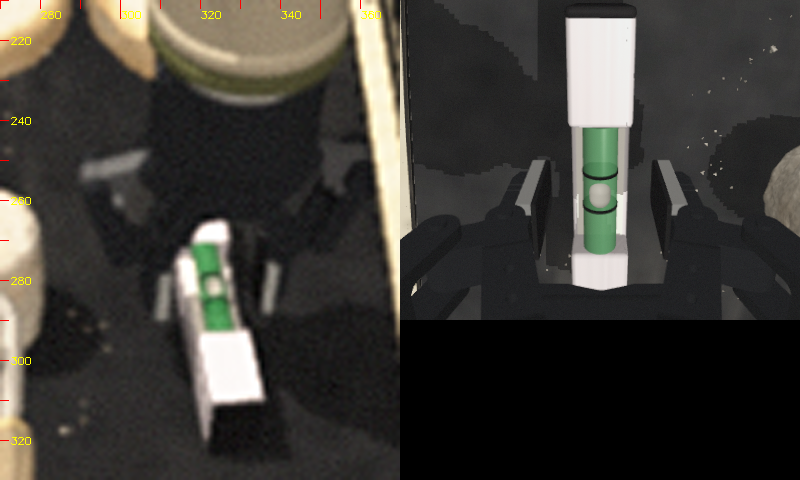

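Straddling and centred, with the pads at x=545 and 655 and the level at 600. The tips are still about 23 mm above the slate, so I'll lower 16 more and close.

step_arm(rows=[[[0,0,4],0],[[0,0,9],0],[[0,0,13],0],[[0,0,15],0],[[0,0,16],0],[[0,0,16],0]])

```text
time: 4.6
tool_pos: [523.7, 156.3, -17.8]
tcp_rot: [-180.0, 0.0, 96.4]
ft_force: [-0.3, 1.0, -0.3]
finger_gap: 42.4
grip_force: 0.0
```

step_arm(rows=[[[0,0,0],0],[[0,0,0],0],[[0,0,0],0],[[0,0,0],0],[[0,0,0],0]], fingers=0, squeeze=40)

```text
time: 5.1
tool_pos: [524.2, 156.4, -17.3]
tcp_rot: [180.0, -0.0, 96.4]
ft_force: [-1.0, -0.7, 2.5]
finger_gap: 23.0
grip_force: 40.2
```

step_arm(rows=[[[0,0,-10],0],[[0,0,-35],0],[[0,0,-70],0],[[-10,-1,-110],0],[[-35,-4,-140],0],[[-70,-8,-150],0],[[-110,-13,-150],0],[[-155,-18,-150],0],[[-200,-23,-150],0],[[-245,-29,-150],0],[[-290,-34,-150],0],[[-335,-39,-150],0]])

```text
time: 6.3
tool_pos: [521.9, -182.6, 132.8]
tcp_rot: [-180.0, -0.0, 96.4]
ft_force: [1.8, 0.1, -1.9]
finger_gap: 23.3
grip_force: 39.8
```

step_arm(rows=[[[-42,-5,0],0],[[-84,-10,0],0.3],[[-124,-15,0],0.6],[[-160,-19,0],0.9],[[-184,-22,0],1.1],[[-196,-24,10],1.1],[[-199,-24,30],1.1],[[-199,-24,55],1.1],[[-199,-24,70],1.1],[[-199,-24,76],1.1],[[-199,-24,76],1.1],[[-199,-24,76],1.1]])

```text
time: 7.5
tool_pos: [521.5, -381.4, 57.5]
tcp_rot: [179.9, 0.1, 95.3]
ft_force: [-0.1, -0.8, -2.1]
finger_gap: 22.8
grip_force: 39.7
```

Run:
```python
from h import *;import pickle
s=r.sense();print(s["time"],s["tool_pos"].round(1),s["tcp_rot"].round(2),s["ft_force"].round(1),s["finger_gap"])
W=get_calibration("wrist");pickle.dump(W,open("w2.pkl","wb"))
w=snapshot("wrist")[40:420,40:540];t=crop(snapshot("top"),300,225,140,75,4)
o=np.zeros((600,800,3),np.uint8);o[:300,:560]=t;o[300:,:395]=cv2.resize(w,(395,300))
cv2.imwrite("pics/c4.png",o)
```

```text
7.5 [ 521.5 -381.4   57.5] [1.7995e+02 5.0000e-02 9.5350e+01] [-0.1 -0.8 -2.1] 22.752805627094276
```

View pics/c4.png

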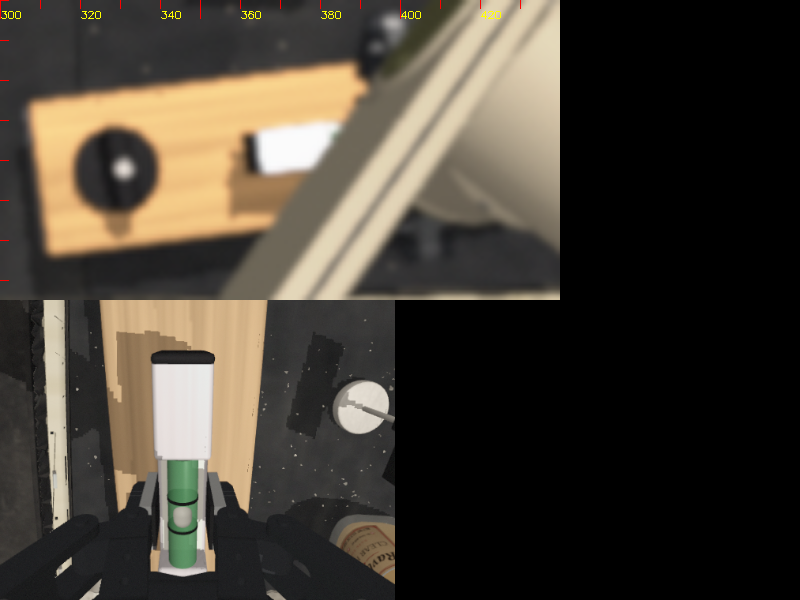

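Top view: the level is over the far, plain part and well clear of the knob. Wrist view: it is centred across the board and parallel to it. I'll lower with a light grip.

step_arm(rows=[[[0,0,4],0],[[0,0,8],0],[[0,0,11],0],[[0,0,13],0],[[0,0,14],0],[[0,0,14],0]], squeeze=20)

```text
time: 8.2
tool_pos: [520.8, -381.3, 42.1]
tcp_rot: [-180.0, -0.0, 95.3]
ft_force: [0.1, -0.3, -1.8]
finger_gap: 23.4
grip_force: 39.7
```

step_arm(rows=[[[0,0,1],0],[[0,0,2],0],[[0,0,2],0]])

```text
time: 8.5
tool_pos: [520.9, -381.5, 40.4]
tcp_rot: [180.0, 0.0, 95.3]
ft_force: [-0.4, -0.4, -1.2]
finger_gap: 23.1
grip_force: 39.8
```

step_arm(rows=[[[0,0,1],0],[[0,0,2],0],[[0,0,2],0]], fingers=0, squeeze=20)

```text
time: 8.8
tool_pos: [521.2, -381.5, 39.0]
tcp_rot: [180.0, 0.0, 95.3]
ft_force: [-1.0, 0.2, 3.3]
finger_gap: 23.0
grip_force: 40.4
```

step_arm(rows=[[[0,0,1],0],[[0,0,2],0],[[0,0,2],0]])

```text
time: 9.1
tool_pos: [521.2, -382.0, 36.8]
tcp_rot: [180.0, 0.1, 95.3]
ft_force: [-0.0, -2.0, 4.7]
finger_gap: 22.6
grip_force: 40.6
```

step_arm(rows=[[[0,0,1],0],[[0,0,2],0],[[0,0,2],0]])

```text
time: 9.4
tool_pos: [521.4, -382.1, 35.7]
tcp_rot: [179.9, 0.1, 95.3]
ft_force: [-2.4, -1.0, 10.1]
finger_gap: 23.3
grip_force: 41.5
```

step_arm(rows=[[[0,0,1],0],[[0,0,1],0]])

```text
time: 9.6
tool_pos: [521.6, -382.0, 35.4]
tcp_rot: [179.9, 0.1, 95.3]
ft_force: [-4.1, 2.9, 15.6]
finger_gap: 23.1
grip_force: 42.0
```

step_arm(rows=[[[0,0,-1],0],[[0,0,-1],0],[[0,0,-1],0],[[0,0,-1],0],[[0,0,-1],0]], fingers=0.45)

```text
time: 10.1
tool_pos: [520.6, -381.1, 33.9]
tcp_rot: [-180.0, -0.0, 95.3]
ft_force: [-0.7, -0.0, 0.7]
finger_gap: 38.4
grip_force: 0.0
```

step_arm(rows=[[[0,0,-5],0],[[0,0,-15],0],[[0,0,-35],0],[[0,0,-65],0],[[0,0,-95],0],[[0,0,-115],0],[[0,0,-120],0]])

```text
time: 10.8
tool_pos: [522.7, -382.9, 159.3]
tcp_rot: [179.7, 0.3, 95.3]
ft_force: [-0.6, -1.2, 0.7]
finger_gap: 38.4
grip_force: 0.0
```

Run:
```python
from h import *;import pickle
s=r.sense();print(s["time"],s["tool_pos"].round(1),s["tcp_rot"].round(2),s["ft_force"].round(1),s["finger_gap"])
W=get_calibration("wrist");pickle.dump(W,open("w3.pkl","wb"))
w=snapshot("wrist");t=snapshot("side");cv2.imwrite("pics/w3.png",w);cv2.imwrite("pics/s3.png",t)
o=np.zeros((600,800,3),np.uint8);o[:420,:560]=w;o[200:600,560:800]=cv2.resize(t[90:190,290:350],(240,400),interpolation=cv2.INTER_CUBIC)
cv2.imwrite("pics/c5.png",o)
```

```text
10.8 [ 522.7 -382.9  159.3] [179.73   0.28  95.32] [-0.6 -1.2  0.7] 38.36595114209862
```

View pics/c5.png

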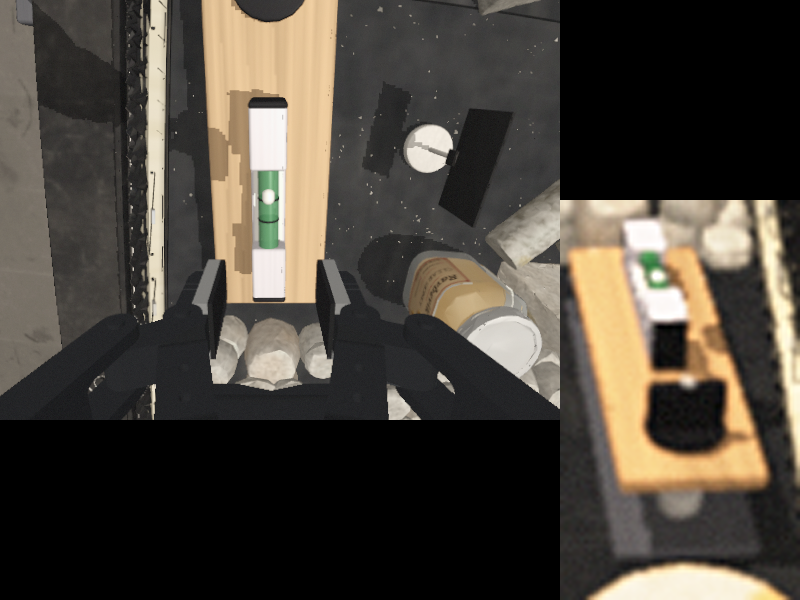

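The level lies flat and straight on the board. Wrist view: the bubble is at (268,197), shifted toward the knob end. The rings are near rows 199 and 219, and the vial runs from row 170 to 248. I'll measure this more finely against the same measurement on the slate (w1).

```bash
cat >> h.py <<'E'
def prof(im,a,b,hw=2):
    "mean colour along the line a->b (pixels), strip half width hw"
    a,b=np.array(a,float),np.array(b,float);L=np.linalg.norm(b-a);u=(b-a)/L;n=np.array([-u[1],u[0]])
    t=np.arange(0,L,.25)
    P=a+t[:,None,None]*u+np.arange(-hw,hw+.1,.5)[None,:,None]*n
    m=cv2.remap(im.astype(np.float32),P[...,0].astype(np.float32),P[...,1].astype(np.float32),cv2.INTER_LINEAR)
    return t,m.mean(1)
E
python3 - <<'E'
from h import *
w3=np.mean([snapshot("wrist").astype(float) for _ in range(8)],0)
np.save("w3avg.npy",w3)
w1=cv2.imread("pics/w1.png").astype(float)
for n,im,a,b in(("w1",w1,(274,150),(273.5,235)),("w3",w3,(268.5,165),(268.5,253))):
    t,m=prof(im,a,b)
    print(n,[(round(a[1]+x,1),*[int(v) for v in q]) for x,q in zip(t[::4],m[::4])])
s=r.sense();print(s["time"],s["tool_pos"].round(1))
E
```

```text
w1 [(np.float64(150.0), 237, 239, 242), (np.float64(151.0), 237, 239, 243), (np.float64(152.0), 237, 239, 243), (np.float64(153.0), 237, 239, 243), (np.float64(154.0), 237, 239, 243), (np.float64(155.0), 226, 228, 233), (np.float64(156.0), 185, 189, 194), (np.float64(157.0), 144, 174, 145), (np.float64(158.0), 139, 182, 134), (np.float64(159.0), 139, 183, 135), (np.float64(160.0), 139, 182, 135), (np.float64(161.0), 139, 182, 135), (np.float64(162.0), 139, 183, 135), (np.float64(163.0), 138, 182, 135), (np.float64(164.0), 138, 182, 135), (np.float64(165.0), 138, 181, 134), (np.float64(166.0), 138, 181, 134), (np.float64(167.0), 138, 181, 134), (np.float64(168.0), 138, 182, 134), (np.float64(169.0), 138, 182, 134), (np.float64(170.0), 138, 182, 134), (np.float64(171.0), 138, 181, 133), (np.float64(172.0), 138, 181, 133), (np.float64(173.0), 137, 181, 133), (np.float64(174.0), 137, 181, 133), (np.float64(175.0), 137, 181, 133), (np.float64(176.0), 137, 180, 133), (np.float64(177.0), 137, 181, 133), (np.float64(178.0), 137, 181, 133), (np.float64(179.0), 135, 179, 131), (np.float64(180.
[... 4458 characters left out ...]
oat64(234.0), 107, 153, 100), (np.float64(235.0), 107, 153, 100), (np.float64(236.0), 107, 152, 100), (np.float64(237.0), 107, 152, 100), (np.float64(238.0), 107, 152, 100), (np.float64(239.0), 107, 152, 100), (np.float64(240.0), 107, 152, 100), (np.float64(241.0), 107, 152, 100), (np.float64(242.0), 107, 152, 100), (np.float64(243.0), 107, 152, 100), (np.float64(244.0), 107, 152, 100), (np.float64(245.0), 107, 152, 100), (np.float64(246.0), 107, 152, 100), (np.float64(247.0), 106, 151, 99), (np.float64(248.0), 105, 150, 97), (np.float64(249.0), 104, 149, 96), (np.float64(250.0), 104, 149, 96), (np.float64(251.0), 105, 149, 96), (np.float64(252.0), 108, 151, 100)]
11.3 [ 520.5 -381.1  153.3]
```

```bash
cat >> h.py <<'E'
def bub(im,a,b,hw=2):
    "positions along a->b: bubble centre (white), dark minima"
    from scipy.signal import find_peaks
    t,m=prof(im,a,b,hw);R=m[:,2];G=m[:,1]
    med=np.median(G);w=np.clip(R-np.median(R),0,None);
    dk,pp=find_peaks(-G,prominence=15)
    return t,m,w,[(round(float(t[k]),2),int(G[k])) for k in dk]
E
python3 - <<'E'
from h import *
ims=[snapshot("wrist").astype(float) for _ in range(6)]
im=np.mean(ims,0);np.save("w3avg.npy",im)
a,b=(268.5,184),(268.5,252)
t,m,w,dk=bub(im,a,b)
print(dk);print([(round(184+x,1),int(q[1]),int(q[2])) for x,q in zip(t[::4],m[::4])][:60])
print(r.sense()["tool_pos"].round(1),get_calibration("wrist")["eye"].round(1))
E
```

```text
[(44.0, 70)]
[(np.float64(184.0), 156, 103), (np.float64(185.0), 156, 103), (np.float64(186.0), 156, 102), (np.float64(187.0), 156, 103), (np.float64(188.0), 156, 103), (np.float64(189.0), 156, 103), (np.float64(190.0), 156, 102), (np.float64(191.0), 156, 102), (np.float64(192.0), 156, 102), (np.float64(193.0), 156, 102), (np.float64(194.0), 167, 130), (np.float64(195.0), 190, 178), (np.float64(196.0), 209, 208), (np.float64(197.0), 220, 223), (np.float64(198.0), 227, 230), (np.float64(199.0), 229, 232), (np.float64(200.0), 230, 233), (np.float64(201.0), 230, 233), (np.float64(202.0), 230, 233), (np.float64(203.0), 230, 233), (np.float64(204.0), 230, 232), (np.float64(205.0), 227, 230), (np.float64(206.0), 222, 225), (np.float64(207.0), 211, 213), (np.float64(208.0), 194, 188), (np.float64(209.0), 172, 147), (np.float64(210.0), 158, 113), (np.float64(211.0), 155, 103), (np.float64(212.0), 155, 102), (np.float64(213.0), 155, 102), (np.float64(214.0), 155, 102), (np.float64(215.0), 155, 102), (np.float64(216.0), 155, 102), (np.float64(217.0), 155, 102), (np.float64(218.0), 155, 102), (np.float64(219.0), 152, 98), (np.float64(220.0), 146, 90), (np.float64(221.0), 143, 86), (np.float64(222.0), 143, 87), (np.float64(223.0), 143, 86), (np.float64(224.0), 143, 86), (np.float64(225.0), 143, 86), (np.float64(226.0), 124, 76), (np.float64(227.0), 78, 55), (np.float64(228.0), 70, 56), (np.float64(229.0), 128, 86), (np.float64(230.0), 152, 100), (np.float64(231.0), 155, 102), (np.float64(232.0), 155, 102), (np.float64(233.0), 155, 102), (np.float64(234.0), 155, 102), (np.float64(235.0), 155, 102), (np.float64(236.0), 155, 102), (np.float64(237.0), 155, 102), (np.float64(238.0), 155, 102), (np.float64(239.0), 155, 102), (np.float64(240.0), 154, 102), (np.float64(241.0), 155, 102), (np.float64(242.0), 155, 102), (np.float64(243.0), 155, 102)]
[ 520.9 -381.4  154.4] [ 514.2 -306.7  318.9]
```

The bubble is at 9.5 mm, so the tilt is about 0.047 rad sprung up and about 0.027 pressed. That needs roughly 26° counter-clockwise. Next, over the knob.

step_arm(rows=[[[10,0,0],5],[[30,0,0],13],[[55,0,0],21],[[80,0,0],29],[[105,0,0],37],[[125,0,0],45],[[138,0,0],53],[[142,0,10],61],[[142.5,0,20],69],[[142.5,0,30],77],[[142.5,0,40],84],[[142.5,0,44],90]], fingers=0.5)

```text
time: 12.8
tool_pos: [507.1, -239.1, 109.3]
tcp_rot: [-180.0, 0.1, 5.0]
ft_force: [0.1, -0.1, -1.0]
finger_gap: 42.7
grip_force: 0.0
```

step_arm(rows=[[[0,0,0],0],[[0,0,0],0],[[0,0,0],0],[[0,0,0],0]])

```text
time: 13.2
tool_pos: [508.0, -239.7, 111.0]
tcp_rot: [180.0, -0.0, 5.4]
ft_force: [0.3, 0.0, -0.5]
finger_gap: 42.3
grip_force: 0.0
```

Run:
```python
from h import *;import pickle
s=r.sense();print(s["time"],s["tool_pos"].round(1),s["tcp_rot"].round(2),s["finger_gap"],s["joint_pos"].round(1))
W=get_calibration("wrist");pickle.dump(W,open("w4.pkl","wb"));print(W["eye"].round(1))
w=snapshot("wrist");t=snapshot("top");sd=snapshot("side");cv2.imwrite("pics/w4.png",w)
o=np.zeros((600,800,3),np.uint8);o[:420,:560]=w;o[420:600,:360]=cv2.resize(t[205:295,290:470],(360,180));o[0:400,560:800]=cv2.resize(sd[80:180,280:340],(240,400))
cv2.imwrite("pics/c6.png",o)
```

```text
13.2 [ 508.  -239.7  111. ] [ 1.7997e+02 -4.0000e-02  5.4000e+00] 42.28875754092827 [-30.5   5.4  97.9  -0.   76.7  54.1]
[ 583.4 -233.   275.6]
```

View pics/c6.png

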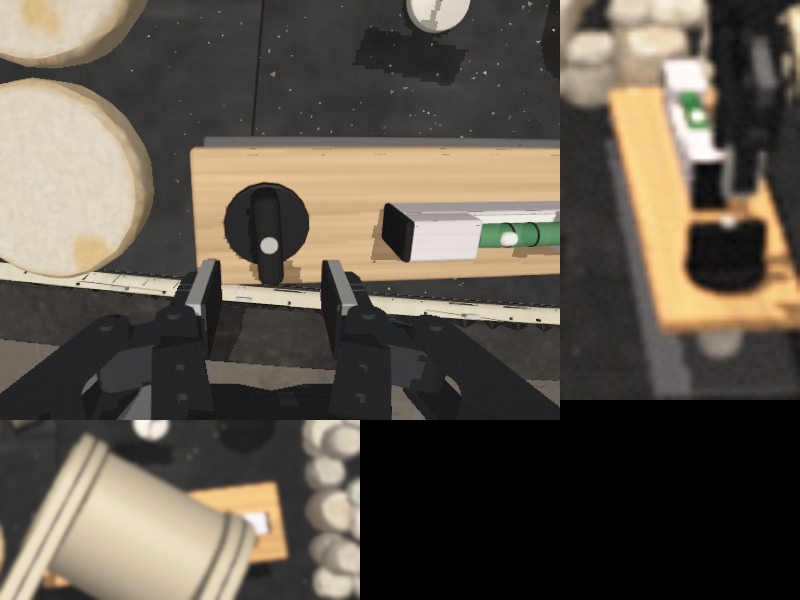

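The wing at (262–272, 190–280) stands midway between the pads at 215 and 325. The wrist camera can still see the bubble at (509,239), but the side view is nearly blocked. I'll work out the wing's angle, then go down and grip.

Run:
```python
from h import *;import pickle
c=pickle.load(open("w4.pkl","rb"))
p=plane(c,[(265,192),(271.5,280),(269,245)],98.5);print(p.round(1));d=p[0]-p[1];print(np.degrees(np.arctan2(d[1],d[0])),np.linalg.norm(d))
# dark wing in crop: rows -> left/right edges
im=cv2.imread("pics/w4.png");g=im.max(2).astype(int)
for y in range(190,284,10): print(y,[int(v) for v in g[y,246:294:2]])
```

```text
[[ 536.8 -234.4   98.5]
 [ 488.3 -242.3   98.5]
 [ 508.5 -239.1   98.5]]
9.222476666774776 49.137294060792705
190 [47, 51, 47, 48, 33, 26, 23, 24, 28, 25, 29, 25, 26, 24, 28, 42, 42, 44, 43, 49, 53, 43, 27, 113]
200 [44, 45, 34, 23, 28, 32, 35, 36, 38, 39, 37, 36, 40, 38, 34, 34, 30, 47, 43, 44, 42, 42, 41, 40]
210 [36, 28, 26, 28, 33, 36, 42, 42, 42, 39, 39, 42, 41, 43, 39, 36, 28, 39, 43, 41, 42, 43, 42, 42]
220 [41, 36, 27, 25, 22, 38, 39, 38, 44, 42, 42, 39, 42, 46, 41, 36, 31, 30, 41, 44, 42, 40, 44, 42]
230 [41, 33, 26, 27, 23, 33, 37, 38, 44, 42, 42, 43, 42, 40, 40, 40, 35, 25, 43, 44, 41, 40, 43, 43]
240 [44, 43, 30, 25, 28, 28, 35, 41, 134, 195, 197, 197, 198, 196, 194, 115, 37, 31, 38, 40, 42, 42, 41, 44]
250 [43, 42, 28, 27, 30, 26, 36, 39, 162, 198, 198, 197, 197, 197, 197, 119, 38, 34, 33, 43, 42, 41, 44, 39]
260 [188, 51, 42, 35, 28, 26, 31, 36, 40, 45, 43, 41, 43, 39, 41, 40, 40, 33, 24, 33, 141, 181, 181, 181]
270 [204, 204, 140, 141, 142, 141, 71, 36, 40, 40, 41, 40, 43, 40, 44, 42, 40, 35, 30, 138, 149, 149, 150, 150]
280 [209, 209, 209, 208, 204, 202, 170, 57, 38, 42, 42, 41, 44, 42, 39, 41, 39, 32, 97, 144, 145, 145, 144, 145]
```

step_arm(rows=[[[0,0,10],0],[[0,0,25],0],[[0,0,40],0],[[0,0,50],0],[[0,0,53],0],[[0,0,54],0],[[0,0,54],0],[[0,0,54],0]])

```text
time: 14.15
tool_pos: [508.2, -239.8, 57.2]
tcp_rot: [180.0, -0.1, 5.3]
ft_force: [-0.4, -0.0, -0.6]
finger_gap: 43.2
grip_force: 0.0
```

The wing stands at about 9°, so I'll match it by turning 4° counter-clockwise (negative about the tool's downward z) and then pinch.

step_arm(rows=[[[0,0,0],-2],[[0,0,0],-4],[[0,0,0],-4]])

```text
time: 14.45
tool_pos: [508.2, -239.8, 57.2]
tcp_rot: [180.0, -0.1, 9.4]
ft_force: [0.4, -0.5, -0.3]
finger_gap: 42.9
grip_force: 0.0
```

step_arm(rows=[[[0,0,0],0],[[0,0,0],0],[[0,0,0],0],[[0,0,0],0],[[0,0,0],0],[[0,0,0],0],[[0,0,0],0]], fingers=0, squeeze=80)

```text
time: 15.15
tool_pos: [507.4, -238.1, 56.2]
tcp_rot: [-179.9, 0.0, 9.3]
ft_force: [-0.3, 5.3, 1.5]
finger_gap: 12.1
grip_force: 80.4
```

step_arm(rows=[[[0,-1.5,1],0],[[0,-1.5,2],0],[[0,-1.5,3],0],[[0,-1.5,4],0],[[0,-1.5,4],0]])

```text
time: 15.65
tool_pos: [507.8, -237.5, 52.9]
tcp_rot: [-180.0, -0.0, 9.3]
ft_force: [-1.2, 5.7, 7.1]
finger_gap: 12.2
grip_force: 80.9
```

step_arm(rows=[[[0,0,0.5],0],[[0,0,1],0],[[0,0,1],0]])

```text
time: 15.95
tool_pos: [508.1, -237.5, 52.3]
tcp_rot: [-180.0, -0.1, 9.3]
ft_force: [-2.0, 5.8, 8.4]
finger_gap: 12.2
grip_force: 81.3
```

step_arm(rows=[[[0,0,1],0],[[0,0,1.5],0],[[0,0,1.5],0]])

```text
time: 16.25
tool_pos: [509.0, -237.4, 51.9]
tcp_rot: [-180.0, -0.2, 9.3]
ft_force: [-1.4, 10.0, 14.5]
finger_gap: 12.2
grip_force: 82.1
```

step_arm(rows=[[[0,0,0.4],-2],[[0,0,1.0],-5],[[0,0,1.7],-8],[[0,0,2.4],-11],[[0,0,3.1],-14],[[0,0,3.8],-17],[[0,0,4.4],-20],[[0,0,4.9],-22],[[0,0,5.3],-24],[[0,0,5.3],-24]])

```text
time: 17.25
tool_pos: [509.0, -237.0, 46.4]
tcp_rot: [180.0, -0.2, 33.4]
ft_force: [-1.4, 13.1, 14.0]
finger_gap: 12.3
grip_force: 81.3
```

Run:
```python
from h import *
s=r.sense();print(s["time"],s["tool_pos"].round(1),s["tcp_rot"].round(2),s["ft_force"].round(1),s["wrist_torque"].round(2))
for n in("top","side","wrist"):
    im=snapshot(n);cv2.imwrite(f"pics/{n}5.png",im)
    h=cv2.cvtColor(im,cv2.COLOR_BGR2HSV);m=cv2.inRange(h,(50,70,40),(75,255,255))
    nn,l,st,ce=cv2.connectedComponentsWithStats(m)
    print(n,[(st[i].tolist(),ce[i].round(1).tolist()) for i in range(1,nn) if st[i,4]>3])
for n in("top","side","wrist"):print(n,proj(get_calibration(n),[[521,-382,84],[519,-354,85],[523.5,-410,83]]).round(1).tolist())
```

```text
17.25 [ 509.  -237.    46.4] [ 1.7996e+02 -1.6000e-01  3.3420e+01] [-1.4 13.1 14. ] [1.53 0.05 0.06]
top [([115, 53, 17, 14, 115], [123.2, 59.8])]
side [([26, 319, 14, 23, 182], [32.8, 329.5])]
wrist [([518, 389, 36, 22, 119], [539.5, 400.4]), ([554, 406, 6, 8, 29], [557.0, 409.3])]
top [[392.1, 260.0], [379.9, 261.2], [404.2, 258.6]]
side [[313.3, 108.8], [314.6, 114.2], [311.9, 103.6]]
wrist [[538.1, 420.4], [497.1, 402.4], [575.2, 435.3]]
```

Run:
```python
from h import *
o=np.zeros((600,800,3),np.uint8)
o[:360,:600]=crop(cv2.imread("pics/wrist5.png"),460,360,100,60,6)
o[360:600,:480]=crop(cv2.imread("pics/top5.png"),340,225,120,60,4)
o[360:600,490:800][:,:300]=crop(cv2.imread("pics/side5.png"),285,85,60,48,5)
cv2.imwrite("pics/c7.png",o)
```

```text
(no output)
```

View pics/c7.png

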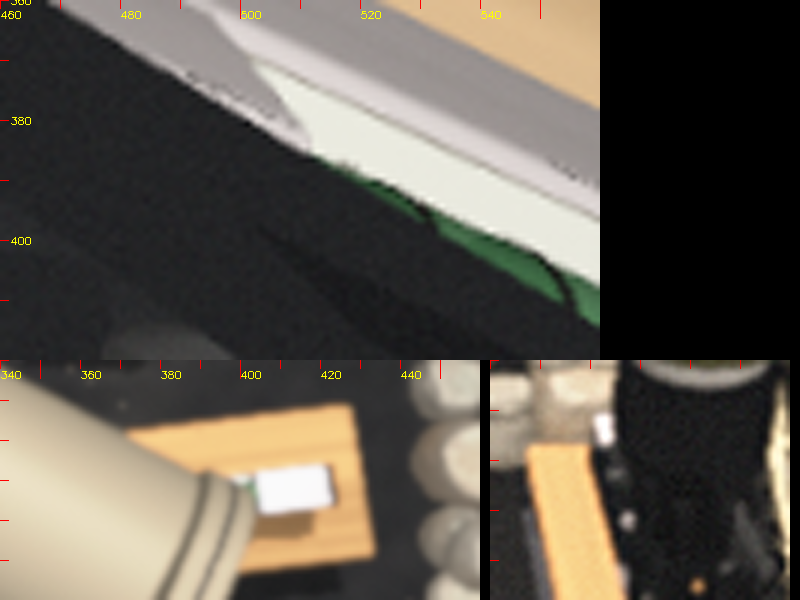

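Wrist view: both rings show at (529,394) and (554,409), but a finger hides the bubble between them. The top and side views are blocked too. I'll let go briefly and read the sprung-up bubble from the earlier viewpoint, where it should stand 4 mm (0.020 rad) toward the knob.

step_arm(rows=[[[0,0,-3],0],[[0,0,-5],0],[[0,0,-5],0],[[0,0,-5],0],[[0,0,-15],0],[[0,0,-30],6],[[0,0,-45],14],[[0,0,-58],22],[[0,0,-64],28],[[0,0,-64],28],[[0,0,-64],28],[[0,0,-64],28]], fingers=0.5)

```text
time: 18.6
tool_pos: [507.0, -237.9, 108.1]
tcp_rot: [-180.0, 0.0, 5.5]
ft_force: [0.1, -0.2, -0.6]
finger_gap: 42.6
grip_force: 0.0
```

Run:
```python
from h import *;import pickle
s=r.sense();print(s["time"],s["tool_pos"].round(1),s["tcp_rot"].round(2),s["ft_force"].round(1))
c=get_calibration("wrist");pickle.dump(c,open("w6.pkl","wb"))
im=np.mean([snapshot("wrist").astype(float) for _ in range(6)],0);cv2.imwrite("pics/w6.png",im)
for n in("w4","w6"):
    h=cv2.cvtColor(cv2.imread(f"pics/{n}.png"),cv2.COLOR_BGR2HSV);m=cv2.inRange(h,(50,70,40),(75,255,255))
    m[:, :430]=0;q=np.argwhere(m>0)[:,::-1];mu=q.mean(0);u=np.linalg.svd((q-mu)[:: max(1,len(q)//2000)],full_matrices=0)[2][0];u*=np.sign(u[0])
    pr=(q-mu)@u;print(n,len(q),mu.round(1),u.round(3),pr.min().round(1),pr.max().round(1))
    a,b=mu+u*(pr.min()-4),mu+u*min(pr.max(),(559-mu[0])/u[0])
    t,mm=prof(cv2.imread(f"pics/{n}.png"),a,b)
    print(a.round(1),b.round(1));print(" ".join(f"{x:.0f}:{int(v[1])}/{int(v[2])}" for x,v in zip(t[::4],mm[::4])))
```

```text
18.6 [ 507.  -237.9  108.1] [-1.7997e+02  4.0000e-02  5.4600e+00] [ 0.1 -0.2 -0.6]
w4 1514 [521.3 233.7] [ 1.    -0.022] -42.6 37.9
[474.7 234.7] [559.  232.8]
0:220/227 1:220/227 2:220/227 3:219/227 4:209/216 5:173/168 6:155/114 7:154/101 8:155/102 9:155/101 10:155/101 11:155/102 12:155/101 13:154/101 14:154/101 15:155/101 16:154/101 17:155/101 18:154/100 19:155/101 20:155/101 21:154/100 22:153/98 23:152/96 24:151/95 25:152/96 26:157/108 27:174/144 28:192/182 29:197/195 30:209/210 31:216/218 32:220/221 33:220/221 34:220/221 35:219/220 36:219/220 37:218/220 38:213/216 39:203/205 40:191/189 41:188/173 42:173/143 43:157/109 44:154/100 45:152/98 46:146/91 47:142/86 48:141/85 49:141/84 50:141/84 51:141/84 52:141/85 53:142/85 54:142/85 55:141/85 56:141/85 57:141/85 58:141/84 59:141/84 60:141/85 61:140/85 62:116/70 63:56/45 64:50/46 65:120/82 66:150/98 67:153/99 68:153/99 69:152/98 70:152/99 71:153/99 72:153/99 73:152/99 74:152/99 75:152/99 76:150/97 77:148/95 78:148/94 79:149/95 80:148/95 81:148/94 82:148/94 83:148/95 84:148/94
w6 1469 [520.5 233.1] [ 1.    -0.026] -40.8 38.8
[475.7 234.2
[... 300 characters left out ...]
:144/87 28:144/87 29:144/87 30:144/87 31:144/88 32:147/91 33:149/94 34:151/96 35:154/102 36:165/128 37:180/162 38:194/189 39:201/202 40:207/211 41:214/217 42:218/221 43:220/222 44:220/222 45:220/222 46:220/222 47:218/220 48:217/218 49:214/213 50:204/198 51:188/171 52:166/133 53:148/98 54:143/86 55:142/85 56:142/85 57:142/85 58:142/85 59:142/85 60:142/85 61:142/85 62:142/85 63:137/82 64:97/61 65:54/46 66:57/50 67:118/81 68:150/97 69:153/99 70:153/99 71:153/99 72:153/99 73:153/99 74:153/99 75:153/99 76:153/99 77:153/99 78:152/98 79:150/97 80:149/95 81:148/94 82:148/94 83:149/94[ WARN:0@1.705] global loadsave.cpp:1063 imwrite_ Unsupported depth image for selected encoder is fallbacked to CV_8U.
```

The bubble sits about 5 mm toward the knob in sprung-up state and should be at 4 mm. I'll shift sideways so the camera looks square onto the vial, with no parallax along it, for an exact reading.

step_arm(rows=[[[0,15,0],0],[[0,50,0],0],[[0,90,0],0],[[0,125,0],0],[[0,140,0],0],[[0,142,0],0],[[0,142,0],0],[[0,142,0],0],[[0,142,0],0]])

```text
time: 19.8
tool_pos: [520.7, -378.4, 108.6]
tcp_rot: [-180.0, 0.0, 5.4]
ft_force: [0.5, -0.1, 0.7]
finger_gap: 42.8
grip_force: 0.0
```

```bash
python3 - <<'E' 2>/dev/null
from h import *
s=r.sense();print(s["time"],s["tool_pos"].round(1),s["tcp_rot"].round(2))
im=np.mean([snapshot("wrist").astype(float) for _ in range(6)],0);cv2.imwrite("pics/w7.png",im)
i8=cv2.imread("pics/w7.png");h=cv2.cvtColor(i8,cv2.COLOR_BGR2HSV);m=cv2.inRange(h,(50,70,40),(75,255,255))
nn,l,st,ce=cv2.connectedComponentsWithStats(m);print([(st[i].tolist()) for i in range(1,nn) if st[i,4]>20])
q=np.argwhere(m>0)[:,::-1];q=q[(abs(q-np.median(q,0))<60).all(1)];mu=q.mean(0);u=np.linalg.svd(q-mu,full_matrices=0)[2][0];u*=np.sign(u[0])
pr=(q-mu)@u;a,b=mu+u*(pr.min()-6),mu+u*(pr.max()+6);n=np.array([-u[1],u[0]]);print(mu,u,a,b)
for off in(-6,-3,0,3,6):
    t,mm=prof(i8,a+n*off,b+n*off,1);print(off," ".join(f"{x:.0f}:{int(v[1])}/{int(v[2])}" for x,v in zip(t[::4],mm[::4])))
E
```

```text
19.8 [ 520.7 -378.4  108.6] [-1.7998e+02  1.0000e-02  5.3800e+00]
[[264, 223, 26, 10, 215], [291, 223, 36, 10, 323], [226, 224, 36, 10, 333], [226, 236, 35, 11, 314], [273, 236, 17, 11, 140], [291, 236, 36, 11, 358]]
[276.6892454  234.15745692] [ 0.99997893 -0.00649217] [219.92538071 234.52598543] [332.05075368 233.79803294]
-6 0:225/233 1:219/227 2:209/217 3:192/199 4:162/163 5:141/115 6:139/91 7:143/91 8:145/94 9:145/94 10:145/95 11:145/94 12:145/95 13:146/95 14:146/94 15:145/94 16:145/95 17:145/94 18:145/94 19:145/94 20:145/94 21:145/95 22:145/94 23:145/95 24:146/95 25:146/94 26:146/95 27:145/95 28:146/95 29:146/94 30:145/94 31:145/94 32:146/95 33:146/95 34:146/94 35:146/94 36:146/94 37:146/94 38:146/94 39:146/95 40:139/91 41:99/68 42:51/45 43:73/56 44:127/83 45:144/93 46:146/95 47:146/95 48:146/95 49:146/94 50:146/95 51:146/95 52:146/95 53:146/94 54:146/95 55:146/94 56:146/95 57:147/95 58:146/95 59:146/95 60:146/95 61:146/95 62:146/95 63:146/95 64:146/95 65:146/94 66:146/95 67:142/89 68:122/76 69:78/54 70:49/45 71:88/64 72:133/87 73:145/94 74:146/95 75:146/96 76:146/95 77:146/95 
[... 4606 characters left out ...]
7:237/236 48:239/238 49:242/240 50:242/240 51:239/240 52:234/237 53:227/230 54:216/220 55:197/196 56:170/147 57:155/107 58:153/99 59:153/99 60:153/100 61:153/100 62:153/100 63:153/100 64:154/100 65:153/99 66:153/100 67:148/94 68:128/79 69:83/57 70:47/44 71:79/60 72:139/91 73:152/98 74:153/100 75:153/99 76:153/99 77:153/99 78:153/99 79:153/99 80:153/99 81:153/99 82:153/99 83:153/100 84:153/99 85:153/100 86:153/100 87:153/99 88:153/99 89:153/99 90:153/99 91:153/100 92:153/100 93:153/99 94:153/99 95:153/99 96:153/100 97:153/99 98:153/100 99:153/100 100:153/99 101:153/99 102:151/97 103:150/96 104:149/95 105:149/95 106:149/96 107:162/138 108:195/199 109:211/219 110:219/227 111:225/233 112:226/233
```

Rings at 42.2 and 70.0 and the bubble at 46.1 give 5.4 mm, or 0.027 rad sprung up. It needs 0.020, so about 7° more counter-clockwise. I'll check the wing's present angle in the last picture of the knob.

Run:
```python
from h import *;import pickle
for n in("w4","w6"):
    c=pickle.load(open(n+".pkl","rb"));im=cv2.imread(f"pics/{n}.png");K,_=KR(c)
    g=im.max(2)
    # dot centre near (269,245)
    m=(g[225:265,250:290]>150)&(np.ptp(im[225:265,250:290].astype(int),axis=2)<25);d=np.argwhere(m)[:,::-1].mean(0)+[250,225]
    C=plane(c,[d],98.5 if n=="w4" else 94)[0];print(n,d.round(1),C.round(1))
    best=[]
    for th in range(-5,50,1):
        e=np.radians(th);u=np.array([np.cos(e),np.sin(e),0]);v=np.array([-u[1],u[0],0]);s=np.linspace(-23,23,60)[:,None]
        def val(o):
            p=proj(c,C+s*u+o*v).astype(np.float32);return cv2.remap(g,p[:,0],p[:,1],cv2.INTER_LINEAR).astype(float).ravel()
        mid=np.array([val(o) for o in(-5,-3,3,5)]);best.append((mid.std(),th))
    print([(round(a,1),b) for a,b in sorted(best)[:6]])
    for y in range(200,286,10): print(y,[int(v) for v in g[y,230:310:3]])
```

```text
w4 [268.8 245.2] [ 508.4 -239.    98.5]
[(np.float64(40.4), 9), (np.float64(40.4), 8), (np.float64(40.6), 10), (np.float64(40.9), 7), (np.float64(41.0), 11), (np.float64(41.3), 12)]
200 [206, 37, 47, 43, 44, 44, 45, 28, 28, 33, 36, 41, 37, 40, 38, 36, 30, 45, 44, 42, 41, 43, 43, 41, 162, 218, 219]
210 [45, 42, 45, 41, 44, 43, 28, 30, 33, 38, 42, 42, 39, 43, 43, 36, 28, 40, 41, 42, 42, 44, 41, 41, 41, 39, 206]
220 [41, 44, 41, 44, 43, 44, 36, 26, 22, 35, 38, 43, 42, 42, 46, 39, 31, 38, 44, 41, 44, 39, 43, 39, 43, 44, 35]
230 [43, 42, 42, 43, 42, 43, 33, 28, 23, 35, 38, 43, 42, 40, 40, 37, 35, 36, 44, 44, 43, 41, 41, 42, 42, 42, 75]
240 [42, 39, 41, 45, 41, 41, 43, 27, 28, 35, 41, 179, 197, 198, 196, 175, 37, 31, 40, 42, 41, 44, 41, 42, 42, 145, 210]
250 [199, 102, 42, 41, 43, 41, 42, 24, 30, 31, 39, 193, 198, 197, 197, 175, 38, 29, 43, 41, 44, 42, 43, 202, 219, 219, 219]
260 [219, 220, 219, 220, 219, 209, 51, 44, 28, 26, 36, 41, 43, 42, 39, 41, 40, 32, 33, 175, 181, 212, 222, 222, 221, 221, 221]
270 [207, 206, 206, 205, 206, 205, 204, 141, 142, 123, 36, 43, 41, 44, 40, 44, 40, 34, 138
[... 749 characters left out ...]
 42, 43, 44, 40, 38, 30, 24, 26, 42, 41, 42, 42, 41, 42, 40, 41]
240 [164, 42, 41, 42, 41, 40, 41, 28, 26, 33, 39, 198, 198, 198, 196, 198, 134, 36, 28, 24, 33, 41, 40, 42, 40, 141, 208]
250 [218, 219, 208, 161, 41, 41, 42, 41, 42, 36, 27, 33, 66, 130, 95, 38, 42, 44, 38, 36, 26, 23, 36, 218, 222, 222, 222]
260 [221, 221, 221, 221, 220, 220, 221, 208, 208, 183, 52, 30, 27, 34, 38, 42, 41, 40, 41, 41, 39, 36, 22, 217, 216, 216, 216]
270 [215, 215, 215, 215, 216, 215, 215, 216, 216, 216, 217, 217, 182, 154, 153, 31, 38, 42, 43, 42, 41, 25, 22, 165, 212, 220, 220]
280 [179, 177, 173, 172, 170, 163, 161, 158, 156, 153, 145, 141, 137, 133, 128, 100, 100, 100, 93, 91, 88, 82, 80, 88, 108, 107, 98]
```

The wing turned the full 24–25° and now stands at about 34°. Back to the knob to regrip at yaw 33.5°, press, turn about 7.5° more, then recheck.

step_arm(rows=[[[0,-15,0],0],[[0,-50,0],-5],[[0,-90,0],-12],[[0,-125,0],-20],[[1,-139,5],-28],[[1,-141.4,15],-28],[[1,-141.4,30],-28],[[1,-141.4,45],-28],[[1,-141.4,54],-28],[[1,-141.4,57],-28],[[1,-141.4,57],-28],[[1,-141.4,57],-28]])

```text
time: 21.3
tool_pos: [508.7, -239.0, 51.9]
tcp_rot: [180.0, -0.0, 33.3]
ft_force: [-0.4, 0.0, 0.1]
finger_gap: 42.6
grip_force: 0.0
```

step_arm(rows=[[[0,0,0],0],[[0,0,0],0],[[0,0,0],0],[[0,0,0],0],[[0,0,0],0],[[0,0,0],0]], fingers=0, squeeze=80)

```text
time: 21.9
tool_pos: [508.6, -237.2, 52.0]
tcp_rot: [-179.9, -0.1, 33.3]
ft_force: [-1.1, 5.7, 2.8]
finger_gap: 11.9
grip_force: 81.0
```

step_arm(rows=[[[0,0,1],0],[[0,0,2],0],[[0,0,3],0],[[0,0,4],0],[[0,0,5],0],[[0,0,5],0]])

```text
time: 22.5
tool_pos: [509.4, -236.7, 48.0]
tcp_rot: [-179.9, -0.1, 33.3]
ft_force: [-1.0, 11.1, 11.7]
finger_gap: 12.0
grip_force: 82.1
```

step_arm(rows=[[[0.4,-0.6,0.8],-2],[[0.8,-1.2,1.5],-4.5],[[0.8,-1.2,2.2],-7.5],[[0.8,-1.2,2.2],-7.5],[[0.8,-1.2,2.2],-7.5]])

```text
time: 23.0
tool_pos: [510.1, -236.5, 46.5]
tcp_rot: [179.9, -0.1, 40.9]
ft_force: [-0.6, 7.5, 10.9]
finger_gap: 12.2
grip_force: 81.9
```

step_arm(rows=[[[0,0,-3],0],[[0,0,-5],0],[[0,0,-5],0],[[0,0,-5],0],[[0,0,-18],0],[[0,0,-35],8],[[0,0,-50],16],[[0,0,-60],24],[[0,0,-64],32],[[0,0,-64],35.5],[[0,0,-64],35.5]], fingers=0.5)

```text
time: 24.1
tool_pos: [508.8, -237.4, 109.5]
tcp_rot: [180.0, -0.0, 5.3]
ft_force: [-0.5, 0.2, -0.3]
finger_gap: 42.9
grip_force: 0.0
```

step_arm(rows=[[[0,15,0],0],[[0,50,0],0],[[0,90,0],0],[[0,125,0],0],[[0,144,0],0],[[0,147,0],0],[[0,147,0],0],[[0,147,0],0],[[0,147,0],0]])

```text
time: 25.0
tool_pos: [522.2, -382.4, 108.3]
tcp_rot: [-180.0, 0.0, 5.4]
ft_force: [0.1, 0.7, 1.1]
finger_gap: 42.6
grip_force: 0.0
```

```bash
cat > m.py <<'E'
from h import *
s=r.sense();print(s["time"],s["tool_pos"].round(1),s["tcp_rot"].round(2))
im=np.mean([snapshot("wrist").astype(float) for _ in range(10)],0).round().astype(np.uint8);cv2.imwrite("pics/w8.png",im)
h=cv2.cvtColor(im,cv2.COLOR_BGR2HSV);m=cv2.inRange(h,(50,70,40),(75,255,255))
q=np.argwhere(m>0)[:,::-1];q=q[(abs(q-np.median(q,0))<60).all(1)];mu=q.mean(0);u=np.linalg.svd(q-mu,full_matrices=0)[2][0];u*=np.sign(u[0])
pr=(q-mu)@u;a,b=mu+u*(pr.min()-6),mu+u*(pr.max()+6);n=np.array([-u[1],u[0]]);print(mu,u)
for off in(-6,3,5):
    t,mm=prof(im,a+n*off,b+n*off,1);print(off," ".join(f"{x:.0f}:{int(v[1])}/{int(v[2])}" for x,v in zip(t[::4],mm[::4]) if 30<x<80))
E
python3 m.py
```

```text
25.0 [ 522.2 -382.4  108.3] [-1.7998e+02  1.0000e-02  5.4000e+00]
[266.82670623 235.45281899] [0.99999481 0.00322332]
-6 31:145/94 32:145/94 33:144/93 34:145/94 35:145/94 36:145/94 37:145/94 38:145/94 39:145/94 40:133/86 41:97/67 42:57/47 43:74/54 44:119/77 45:141/91 46:145/94 47:145/94 48:145/94 49:145/94 50:145/94 51:145/95 52:145/95 53:145/94 54:145/94 55:145/95 56:145/94 57:145/95 58:145/94 59:146/95 60:145/94 61:145/94 62:145/95 63:146/94 64:145/94 65:145/95 66:146/95 67:144/92 68:122/77 69:78/55 70:54/46 71:89/64 72:134/87 73:145/94 74:146/95 75:146/95 76:147/95 77:147/95 78:147/95 79:147/95
3 31:166/114 32:167/114 33:167/114 34:167/114 35:167/114 36:167/114 37:166/114 38:166/114 39:176/140 40:197/185 41:218/219 42:230/233 43:237/238 44:239/239 45:241/239 46:241/240 47:241/240 48:241/240 49:241/240 50:241/240 51:241/240 52:241/240 53:241/239 54:240/239 55:235/237 56:228/232 57:219/223 58:204/201 59:183/160 60:169/125 61:166/114 62:166/114 63:166/114 64:166/114 65:166/114 66:166/113 67:164/110 68:143/96 69:99/73 70:68/60 71:102/78 72:150/103 73:163/112 74:165/113 75:165/113 76:165/113 77:165/113 78:165/113 79:165/113
5 31:156/103 32:156/102 33:156/102 34:156/103 35:156/102 36:156/102 37:156/102 38:156/103 39:170/138 40:197/190 41:220/222 42:232/235 43:239/239 44:240/239 45:241/240 46:241/240 47:241/240 48:241/240 49:241/240 50:241/240 51:241/240 52:241/240 53:241/240 54:240/239 55:236/237 56:228/232 57:219/222 58:202/202 59:179/160 60:161/118 61:155/102 62:155/102 63:155/101 64:155/102 65:155/101 66:155/101 67:153/99 68:131/84 69:88/62 70:59/50 71:91/67 72:139/92 73:153/100 74:155/101 75:155/101 76:154/101 77:154/100 78:155/101 79:154/101
```

The bubble is 3.7 mm toward the knob sprung up, or 0.0185 rad against the 0.020 wanted. Pressed, it will be about 0.0015 past centre, so I'll trim about 1° back. Regrip and press for good.

step_arm(rows=[[[0,-15,0],0],[[0,-50,0],-6],[[0,-90,0],-14],[[0,-125,0],-22],[[0,-142,5],-30],[[0.5,-145.6,15],-35.5],[[0.5,-145.6,30],-35.5],[[0.5,-145.6,45],-35.5],[[0.5,-145.6,55],-35.5],[[0.5,-145.6,58],-35.5],[[0.5,-145.6,58],-35.5],[[0.5,-145.6,58],-35.5]])

```text
time: 26.7
tool_pos: [509.4, -238.9, 50.8]
tcp_rot: [180.0, -0.0, 40.8]
ft_force: [-0.6, -0.1, -0.2]
finger_gap: 43.1
grip_force: 0.0
```

step_arm(rows=[[[0,0,0],0],[[0,0,0],0],[[0,0,0],0],[[0,0,0],0],[[0,0,0],0],[[0,0,0],0]], fingers=0, squeeze=80)

```text
time: 27.3
tool_pos: [509.2, -238.1, 50.5]
tcp_rot: [-180.0, -0.0, 40.8]
ft_force: [-0.6, 4.8, 3.3]
finger_gap: 12.1
grip_force: 81.3
```

step_arm(rows=[[[0,0,1],0],[[0,0,2],0],[[0,0,3],0],[[0,0,4],0],[[0,0,5],0],[[0,0,5],0]])

```text
time: 27.9
tool_pos: [509.9, -237.6, 46.5]
tcp_rot: [180.0, -0.1, 40.8]
ft_force: [-2.8, 9.9, 10.3]
finger_gap: 12.1
grip_force: 82.5
```

step_arm(rows=[[[0.3,-0.4,0.6],0.6],[[0.6,-0.8,1.2],1.2],[[0.6,-0.8,1.2],1.2],[[0.6,-0.8,1.2],1.2]])

```text
time: 28.3
tool_pos: [511.0, -237.5, 46.4]
tcp_rot: [179.8, -0.1, 39.7]
ft_force: [-0.8, 7.9, 12.6]
finger_gap: 12.2
grip_force: 82.8
```

Run:
```python
from h import *
s=r.sense();print(s["time"],s["tool_pos"].round(1),s["tcp_rot"].round(2),s["ft_force"].round(1),s["wrist_torque"].round(2))
im=np.mean([snapshot("wrist").astype(float) for _ in range(8)],0).round().astype(np.uint8)
cv2.imwrite("pics/w9.png",im)
print("green",int(cv2.inRange(cv2.cvtColor(im,cv2.COLOR_BGR2HSV),(50,70,40),(75,255,255))[:,440:].sum()//255))
for _ in range(4):
    snapshot("top");print(r.sense()["ft_force"].round(1))
```

```text
28.3 [ 511.  -237.5   46.4] [ 1.7983e+02 -1.3000e-01  3.9670e+01] [-0.8  7.9 12.6] [1.04 0.03 0.41]
green 0
[ 0.5  8.2 12.8]
[-0.2  8.8 12.5]
[-0.9  8.2 13.4]
[-0.5  7.6 12. ]
```

step_arm(rows=[[[0.3,-0.4,0.4],0],[[0.6,-0.8,0.8],0],[[0.6,-0.8,1],0],[[0.6,-0.8,1],0],[[0.6,-0.8,1],0]])

```text
time: 29.4
tool_pos: [511.5, -237.4, 46.2]
tcp_rot: [179.7, -0.1, 39.7]
ft_force: [-1.2, 5.6, 15.0]
finger_gap: 12.0
grip_force: 83.1
```

15 N and now stiff: 1 mm of commanded push gave only 0.2 mm of movement, so the knob is home on its stop. Let it settle and hand in.

step_arm(rows=[[[0,0,0],0],[[0,0,0],0],[[0,0,0],0],[[0,0,0],0],[[0,0,0],0],[[0,0,0],0]])

```text
time: 30.0
tool_pos: [511.5, -237.3, 46.2]
tcp_rot: [179.7, -0.1, 39.7]
ft_force: [-0.3, 6.1, 15.0]
finger_gap: 12.2
grip_force: 83.1
```

Run:
```python
from bench import r
s=r.sense();print(s["time"],s["ft_force"].round(1),s["grip_force"])
print(r.hand_in())
```

```text
30.0 [-0.3  6.1 15. ] 83.13411355018616
the job is handed in; nothing more can be done
None
```

Handed in at 30 s with the level flat on the board and the knob held pressed home at 15 N; the gripper hid the bubble while pressed, so its centring is worked out, not seen: a sprung-up reading of 0.0185 rad less the 0.020 rad press, then about 1° trimmed back, leaves it within about 0.001 rad of centre.

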